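Close the double-lidded canister and lift off its outer lid

TASK

Pick up the canister's two nested lids together by the inner lid's flange, lower them gently into place on the open canister and let go, so that the inner lid is fully seated. Then take the outer lid by its knob, lift it alone straight off the seated inner lid without disturbing that, and finish while still holding it upright about 10 cm above where it lay, touching nothing else. Keep the lids together until they are seated, do not press hard on the canister or push it about, and leave the other goods alone.

Things in the scene. Friction and masses are not known exactly. Their poses are not given: they have to be found in the camera images.
- canister: open round metal canister without its lids, brown sweets inside, loose on the counter, upright, about 0.7 kg. Outside diameter 58 mm, height 80 mm, wall 3.5 mm, round mouth 51 mm wide; the sweets lie 22 mm below the rim. Origin at the centre of its underside, z axis up through the mouth.
- inner_lid: metal inner lid, 0.12 kg, standing on its plug, outer lid on top. Origin: centre of the plug's underside, z up. Black plug 46 mm wide (37 at its tip), 0-14 mm above origin; metal flange 64 mm wide, 14-26 mm, the place to grip, wider than the outer lid; boss 39 mm wide to 35 mm, under the outer lid. Seated: flange on the rim, plug in the mouth (2.5 mm play), origin 66 mm above the canister's.
- outer_lid: round wooden cap 50 mm wide, 16 mm high, 0.08 kg, laid loosely over the inner lid's boss (2.5 mm play); hollow below, 44 mm wide, 11 mm deep; lifts straight off. On top an upright round knob 17 mm wide, 16-36 mm above the origin. Origin: centre of its underside, z up; lying on the flange it is 26 mm above the inner lid's origin. Gripping only the inner lid's flange carries both.
- pastille_tin_3: low round yellow-brown tin, 65 mm wide, 36 mm high, a bystander to be left alone; origin at the centre of its underside
- cream_jar: small jar with white lid, 50 mm wide, 60 mm high, a bystander to be left alone; origin at the centre of its underside
- service_bell: counter bell, 80 mm wide, 58 mm high, a bystander to be left alone; origin at the centre of its underside
- jam_jar_1: jam jar, 62 mm wide, 82 mm high, a bystander to be left alone; origin at the centre of its underside
- jam_jar_3: jam jar, 62 mm wide, 82 mm high, a bystander to be left alone; origin at the centre of its underside
- sweet_scoop: metal scoop with wooden handle lying flat, 183x49x21 mm, a bystander to be left alone; origin at the centre of its underside
- packet_1: flat wrapped bar, 66x168x12 mm, a bystander to be left alone; origin at the centre of its underside
Mind the look-alikes: they are no part of the job. What is shaped like the outer_lid but purple is not meant. What is shaped like the inner_lid but red is not meant.

How it is judged:
By the outcome, as a careful person would: the job done as asked, in the order asked, and still so for the second after the job is handed in, while the arm keeps its last pose, push and grip.
It also fails if it takes over 61 s, if anything falls off the work surface, if the arm or the gripper's body presses on something with over 40 N, if the wrist force passes 120 N, or if a joint passes its speed limit or range.

ROBOT

A 6-joint arm with a two-finger parallel gripper is mounted at the origin on a cart in front of the work surface, level with it; the furniture and walls round the work are solid. World frame = base frame: x ahead of the robot, y to its left, z up, the work surface at z = 0. Lengths are in m, angles in rad, forces in N, time in s.
With the tool pointing down it reaches from about 0.25 to 0.725 m from the base axis. Payload 4 kg.
Tool frame: the origin (TCP) lies between the finger pads; the fingertips stand 17 mm ahead of it and the grasp point (between the pads) lies 2 mm behind it; z points along the fingers, x is the direction in which the jaws open and shut, and the axes are right-handed (so a half turn about z gives the same grasp; the last joint's range is limited). The gripper opens to 85 mm and grips with 20 to 120 N. Pads are 22 mm wide; open, the fingers measure 114 mm over their backs; the gripper's body (76 mm by 85 mm) begins 54 mm behind the grasp point. The pads swing forward as they close: fully open they stand 13 mm farther back than shut.
Start: joints at [-1.258, 0.241, 0.005, 1.335, 0, 1.571], TCP at [0.154, -0.476, 0.248] pointing down, gripper open.
Joint ranges: [-2.72, 2.72], [-1.05, 1.87], [-1.09, 1.28], [-1.99, 2.15], [-1.42, 1.44], [-3.14, 3.14]. Speed limits (rad/s): [2.79, 2.79, 3.14, 3.14, 3.14, 3.14].

INTERFACE

Orientations are given as a unit quaternion [x, y, z, w].
In Python, from workcell import telemetry, cams, workorder gives the robot as it stands. The module is installed in compiled form; this text tells all that it offers.
- The arm moves only by the tool apply_moves, never from a script. Its argument "moves" is a list that holds one entry, the list of rows, each a list of 4 numbers: the shift along the tool's x, y, z in mm, then the turn about the tool's z in degrees. A call has exactly 10 rows; each row shifts and turns the pose as measured when the row begins, along the tool's axes as they then stand; what a row does not reach is not made up. A row lasts 1/10 s, in which the tool goes at most 50 mm and 8.59 degrees, less where a joint would pass 70% of its speed; a pose out of reach is approached as far as the arm can. A call with a gripper value outside its range is refused whole. "hand" is the gripper's target within -1 to 1 (fully open at 1, half-way at 0, shut at -1), set as the call begins (left out, the last holds). The fingers move at their own pace and stop on an object; the grip force is fixed at half the most. Time passes only in rows, so rows that do not move let the fingers close, or fill a call up. It gives the time, the measured TCP pose, the force and the opening at its end, in the units of the state.
- telemetry.get_obs(): the state, without advancing time (a new reading comes with each control period).
- cams.camera(name): name is "scene" or "top" or "wrist"; returns a dict with "color" (400x640x3 uint8, red, green, blue), "fovy" (degrees; the focal length in pixels is half the picture's height over the tangent of half this angle, whatever the lens; pixels are square), "cx", "cy" (the principal point, pixels), "camera_from_world" (4x4, takes a point from world to camera coordinates). Camera axes: x right, y down, z forward; pixel columns grow to the right and rows downward; lengths in m; the calibration is good to about 2 mm. A picture is of the moment at which its call begins. There is no depth.
- workorder.job_done(): hands the job in, once; it reports no verdict.
The state is a dict: "clock": time; "joint_pos": joint angles; "joint_vel": joint speeds; "tau": joint torques, N m; "eef_pos": TCP position; "tool_rot": TCP orientation; "ft_force": force on the tool from outside, world axes, zero at the start; "ft_torque": the same for the moment, N m; "grip_width": finger opening in m.
Only numpy, scipy, OpenCV 4.12 (cv2) and the standard library are available. Lean on these libraries where they do the work, as an engineer would, in place of code of your own. Each camera call takes 0.05 s, during which the arm holds its last target. There are 200 camera calls.

## Working session

There is one attempt and no reset: what is moved stays moved. The work goes in short steps, Python scripts to look and compute and a tool call to move; the robot and the scene stay as the last step left them, time stands still between calls to the robot, and variables do not carry over. Pictures are saved under pics/ and viewed, about 8 in all and at most 12, crops included, and the job is handed in when it is done.

Besides the shell and the picture viewer there is one more tool, called after "Emit:" as name(argument=value, ...) on one line, values as JSON. apply_moves: Moves the arm, as the interface text tells. Its arguments: {"type":"object","properties":{"moves":{"type":"array"},"hand":{"type":"number"}},"required":["moves"]}

```bash
mkdir -p pics; cat > h.py <<'E'
import numpy as np, cv2
from workcell import telemetry, cams, workorder
def cap(n):
    c=cams.camera(n); im=cv2.cvtColor(c["color"],cv2.COLOR_RGB2BGR)
    f=200/np.tan(np.radians(c["fovy"])/2); K=np.array([[f,0,c["cx"]],[0,f,c["cy"]],[0,0,1]])
    return im,K,np.array(c["camera_from_world"])
def ray(K,T,u,v):
    d=T[:3,:3].T@np.linalg.solve(K,[u,v,1]); o=-T[:3,:3].T@T[:3,3]; return o,d
def onz(K,T,u,v,z):
    o,d=ray(K,T,u,v); return o+d*(z-o[2])/d[2]
def proj(K,T,p):
    q=K@(T[:3,:3]@np.array(p)+T[:3,3]); return q[:2]/q[2]
E
python3 - <<'E'
from h import *
for n in("scene","top"):
    im,K,T=cap(n); cv2.imwrite(f"pics/{n}1.png",im); np.savez(f"{n}1.npz",K=K,T=T)
    print(n,K[0,0],K[:2,2],ray(K,T,320,200))
o=telemetry.get_obs();print(o)
E
```

```text
scene 478.5543208648447 [314.53809012 199.50242878] (array([-0.33723502,  0.63892697,  0.64397947]), array([ 0.70636002, -0.51836622, -0.48216524]))
top 445.1768371965052 [312.42464628 198.59487642] (array([0.44726115, 0.02154869, 1.14303352]), array([ 0.0703667 , -0.01705406, -0.99752554]))
{'clock': 0.1, 'joint_pos': array([-1.25802475e+00,  2.41331983e-01,  3.85263679e-03,  1.33517664e+00,
       -1.62895536e-05,  1.57084013e+00]), 'joint_vel': array([ 2.70412941e-05,  1.60928102e-04,  3.99117806e-03, -1.63859398e-03,
       -2.37055951e-04, -2.13051088e-04]), 'tau': array([ 1.39415074e-04, -3.73137975e+01,  2.53009915e+01,  1.08690016e-02,
       -5.08271194e-05,  9.92223733e-06]), 'eef_pos': array([ 0.15368165, -0.47524155,  0.24750235]), 'tool_rot': array([ 8.08595736e-01, -5.88363894e-01, -7.56672901e-04, -5.40459837e-04]), 'ft_force': array([-0.52840882,  0.43935893,  0.92258229]), 'ft_torque': array([ 0.00563488,  0.00996129, -0.02094347]), 'grip_width': 0.08591817687156732}
```

View pics/scene1.png

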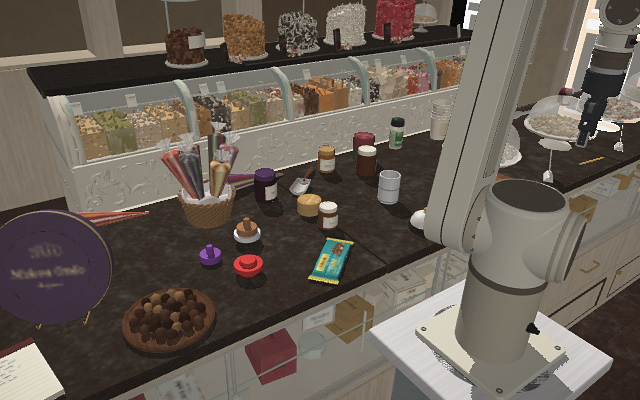

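View pics/top1.png

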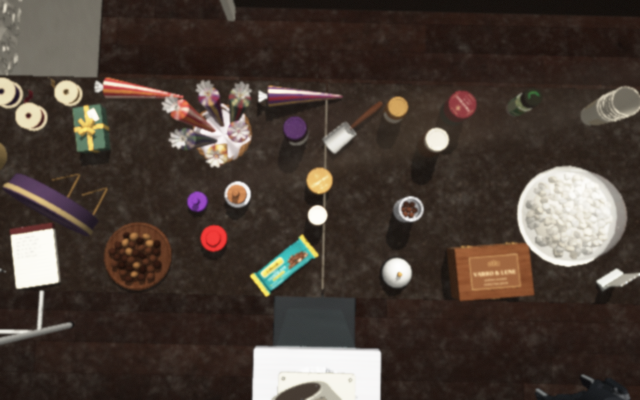

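Top view: the lid stack is at about (237,194), a white-metal flange with a brown wooden cap. The purple cap (197,202) and the red inner lid (213,238) are the look-alikes. The open canister with brown sweets is at (408,209). I'll confirm this in an enlarged crop and measure.

```bash
python3 - <<'E'
from h import *
t=cv2.imread("pics/top1.png"); s=cv2.imread("pics/scene1.png")
z=np.load("top1.npz");K,T=z["K"],z["T"]; zs=np.load("scene1.npz")
def blob(im,x,y,r,f):
    c=im[y-r:y+r,x-r:x+r].astype(int); m=f(c).astype(np.uint8)
    m=cv2.morphologyEx(m,cv2.MORPH_CLOSE,np.ones((3,3)))
    cs,_=cv2.findContours(m,cv2.RETR_EXTERNAL,cv2.CHAIN_APPROX_NONE); k=max(cs,key=cv2.contourArea)
    (a,b),(w,h),_=cv2.fitEllipse(k); return a+x-r,b+y-r,w,h
fl=blob(t,237,194,20,lambda c:c.max(2)>95)
print("flange",fl,onz(K,T,fl[0],fl[1],.026), "diam mm",fl[3]/K[0,0]*1.11*1000)
ca=blob(t,408,209,22,lambda c:c.max(2)>95)
print("can",ca,onz(K,T,ca[0],ca[1],.08),"diam",ca[3]/K[0,0]*1.06*1000)
for n,u,v,h in(("purple",197,201,.03),("red",213,238,.02),("bell",397,272,.03),("tin",319,181,.036),("cream",317,215,.06)): print(n,onz(K,T,u,v,h))
f=onz(K,T,fl[0],fl[1],.026);c=onz(K,T,ca[0],ca[1],.08)
print("in scene",proj(zs["K"],zs["T"],f),proj(zs["K"],zs["T"],c))
A=cv2.resize(t[160:260,180:270],None,fx=4.4,fy=4.4,interpolation=2)[:440]
B=cv2.resize(s[150:290,190:410],None,fx=3,fy=3,interpolation=2)
cv2.imwrite("pics/crop1.png",np.hstack([cv2.resize(A,(378,420))[:, :],B])[:, :1038][:, :] if 0 else cv2.resize(np.hstack([cv2.resize(A,(378,420)),B]),(790,320)))
E
```

```text
flange (237.2330150604248, 193.76261711120605, 26.032495498657227, 26.425220489501953) [0.536709   0.21109792 0.026     ] diam mm 65.88841173333499
can (408.89443588256836, 208.58086585998535, 25.350719451904297, 29.497806549072266) [ 0.50687211 -0.20961334  0.08      ] diam 70.23652699211475
purple [0.51574754 0.3104684  0.03      ]
red [0.42425135 0.26887391 0.02      ]
bell [ 0.35164055 -0.19233953  0.03      ]
tin [0.57290883 0.00621969 0.036     ]
cream [0.48690963 0.00948656 0.06      ]
in scene [246.59920473 231.08714383] [388.5691774  174.36710518]
```

View pics/crop1.png

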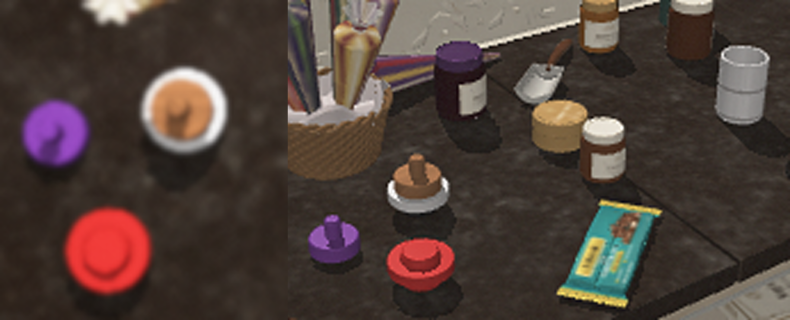

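Confirmed: the stack is the white flange with the brown cap, and its ray agrees with the scene view at (247,231). Next is a helper to work out the approach rows.

```bash
cat >> h.py <<'E'
from scipy.spatial.transform import Rotation as R
def st():
    o=telemetry.get_obs(); r=R.from_quat(o["tool_rot"]); x=r.apply([1,0,0])
    print("t%.2f"%o["clock"],"p",np.round(o["eef_pos"]*1000,1),"yaw %.2f"%np.degrees(np.arctan2(x[1],x[0])),"zax",np.round(r.apply([0,0,1]),4),"F",np.round(o["ft_force"],1),"M",np.round(o["ft_torque"],2),"w %.1f"%(o["grip_width"]*1e3),"q",np.round(o["joint_pos"],2))
    return o,r
def plan(p,n,turn=0):
    "tool-frame shifts (mm) for n rows with turn deg per row"
    o,r=st(); d=(np.array(p)-o["eef_pos"])*1000/n
    for i in range(n if turn else 1):
        print(np.round((r*R.from_euler('z',turn*i,degrees=True)).inv().apply(d),1),"total",np.round(r.inv().apply(d*n),1) if i==0 else "")
E
python3 - <<'E'
from h import *
plan([.50,.20,.20],20,-8)
E
```

```text
t0.10 p [ 153.7 -475.2  247.5] yaw -72.08 zax [-6.0e-04  1.8e-03 -1.0e+00] F [-0.5  0.4  0.9] M [ 0.01  0.01 -0.02] w 85.9 q [-1.26  0.24  0.    1.34 -0.    1.57]
[-26.8 -26.9   2.4] total [-535.9 -537.3   48.5]
[-22.8 -30.3   2.4] total 
[-18.4 -33.2   2.4] total 
[-13.6 -35.4   2.4] total 
[ -8.5 -37.    2.4] total 
[ -3.3 -37.8   2.4] total 
[  2.  -37.9   2.4] total 
[  7.3 -37.2   2.4] total 
[ 12.4 -35.9   2.4] total 
[ 17.3 -33.8   2.4] total 
[ 21.8 -31.1   2.4] total 
[ 25.9 -27.7   2.4] total 
[ 29.5 -23.8   2.4] total 
[ 32.5 -19.5   2.4] total 
[ 34.9 -14.8   2.4] total 
[36.7 -9.8  2.4] total 
[37.7 -4.6  2.4] total 
[37.9  0.7  2.4] total 
[37.5  6.   2.4] total 
[36.3 11.1  2.4] total
```

Emit:
apply_moves(moves=[[[-27, -27, 0, -8], [-23, -30, 0, -8], [-18, -33, 0, -8], [-14, -35, 0, -8], [-8, -37, 0, -8], [-3, -38, 0, -8], [2, -38, 0, -8], [7, -37, 0, -8], [12, -36, 0, -8], [17, -34, 0, -8]]], hand=1)

```text
clock: 1.1
eef_pos: [0.3201, -0.124, 0.2439]
tool_rot: [0.996, 0.092, -0.002, -0.004]
ft_force: [0.5, 0.1, 0.1]
grip_width: 0.0853
```

```bash
python3 - <<'E'
from h import *
plan([.50,.20,.19],10,0)
E
```

```text
t1.10 p [ 320.1 -124.   243.9] yaw 10.51 zax [-0.0039  0.007  -1.    ] F [0.5 0.1 0.1] M [-0.01 -0.07 -0.02] w 85.3 q [-0.37 -0.07 -0.35  1.3   0.01  1.01]
[ 23.6 -28.5   5.5] total [ 236.1 -285.3   55.5]
```

Emit:
apply_moves(moves=[[[26, -31, 3, 0], [26, -31, 6, 0], [26, -31, 6, 0], [26, -31, 6, 0], [26, -31, 6, 0], [26, -31, 6, 0], [26, -31, 6, 0], [26, -31, 6, 0], [16, -20, 3, 0], [6, -8, 0, 0]]])

```text
clock: 2.1
eef_pos: [0.4978, 0.208, 0.1919]
tool_rot: [0.995, 0.096, -0.003, -0.002]
ft_force: [-0.3, -0.8, 0.1]
grip_width: 0.0854
```

```bash
python3 - <<'E'
from h import *
st(); im,K,T=cap("wrist"); cv2.imwrite("pics/w1.png",im); np.savez("w1.npz",K=K,T=T)
print(ray(K,T,320,200),proj(K,T,[.5367,.211,.026]),st()[0]["clock"])
t,K,T=cap("top");cv2.imwrite("pics/t2.png",t);np.savez("t2.npz",K=K,T=T)
E
```

```text
t2.10 p [497.8 208.  191.9] yaw 11.04 zax [-0.0067  0.0038 -1.    ] F [-0.3 -0.8  0.1] M [-0.02  0.    0.03] w 85.4 q [0.39 0.35 0.01 1.23 0.01 1.77]
t2.15 p [498.1 208.5 191.9] yaw 11.07 zax [-0.0063  0.0046 -1.    ] F [1.4 2.  0.3] M [ 0.04 -0.15 -0.02] w 85.6 q [0.39 0.35 0.01 1.23 0.01 1.77]
(array([0.48496946, 0.28061508, 0.31708232]), array([ 0.07174498, -0.27516662, -0.95899927])) [357.29049952 191.24809215] 2.15
```

View pics/w1.png

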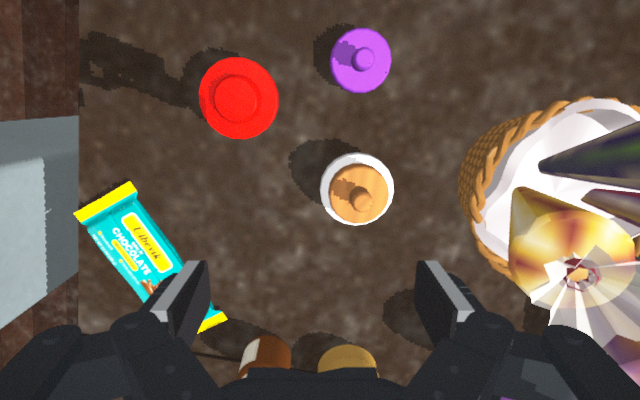

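Wrist view: the stack is at (357,189), against a predicted (357,191). The red look-alike is at (238,98) and the purple one at (361,60). The basket's candy cones are on the +x side, so I'll check their clearance.

```bash
python3 - <<'E'
from h import *
im=cv2.imread("pics/w1.png");z=np.load("w1.npz");K,T=z["K"],z["T"];z=np.load("t2.npz");Kt,Tt=z["K"],z["T"]
c=im[140:240,300:415]; hsv=cv2.cvtColor(c,cv2.COLOR_BGR2HSV)
m=((hsv[...,2]>175)).astype(np.uint8); m=cv2.morphologyEx(m,cv2.MORPH_CLOSE,np.ones((5,5)))
k=max(cv2.findContours(m,0,1)[0],key=cv2.contourArea)
(a,b),(w,h),_=cv2.fitEllipse(k);p=onz(K,T,a+300,b+140,.026)
pr=proj(K,T,p); s=K[0,0]/(T[:3,:3]@p+T[:3,3])[2]
print("flange",a+300,b+140,w,h,"->",p,"diam",w/s*1000,h/s*1000)
def tri(a,b):
    o1,d1=ray(K,T,*a);o2,d2=ray(Kt,Tt,*b);s=np.linalg.lstsq(np.c_[d1,-d2],o2-o1,rcond=None)[0]
    return o1+s[0]*d1,np.linalg.norm(o1+s[0]*d1-o2-s[1]*d2)
print("cone",tri((577,272),(219,157)))
plan([p[0],p[1],.10],1)
E
```

```text
flange 356.7527618408203 189.2263069152832 70.3765869140625 73.2380142211914 -> [0.53583708 0.21266437 0.026     ] diam 60.51160829337807 62.971937444895374
cone (array([0.60739573, 0.23228315, 0.18386125]), np.float64(0.006572615712323635))
t2.20 p [497.4 206.8 192.3] yaw 11.01 zax [-0.0067  0.0035 -1.    ] F [ 0.1 -0.6  0.4] M [ 0.    0.01 -0.01] w 85.4 q [0.39 0.35 0.01 1.23 0.01 1.77]
[39.4  2.  92.1] total [39.4  2.  92.1]
```

Cone flower is at about (0.607,0.232,0.184), close to the descent path. I'll go down here first with the fingers clear of it, then slide over low.

Emit:
apply_moves(moves=[[[0, 0, 20, 0], [0, 0, 25, 0], [0, 0, 25, 0], [0, 0, 20, 0], [0, 0, 10, 0], [5, 0, 0, 0], [7, 1, 0, 0], [7, 1, 0, 0], [4, 0, 0, 0], [0, 0, 0, 0]]])

```text
clock: 3.2
eef_pos: [0.5222, 0.2007, 0.0966]
tool_rot: [0.996, 0.091, 0.001, -0.001]
ft_force: [-0.5, -0.8, -0.4]
grip_width: 0.0855
```

```bash
python3 - <<'E'
from h import *
plan([.5363,.212,.09],1); im,K,T=cap("wrist");s,K2,T2=cap("scene"); s=s[80:270,150:400]
cv2.imwrite("pics/m2.png",cv2.resize(np.hstack([cv2.resize(s,(526,400)),im]),(793,272)))
im2=im; np.savez("w2.npz",K=K,T=T);cv2.imwrite("pics/w2.png",im)
E
```

```text
t3.20 p [522.2 200.7  96.6] yaw 10.44 zax [ 9.0e-04  2.9e-03 -1.0e+00] F [-0.5 -0.8 -0.4] M [ 0.06 -0.03 -0.01] w 85.5 q [ 0.37  0.46 -0.09  1.02  0.    1.75]
[15.9 -8.5  6.6] total [15.9 -8.5  6.6]
```

View pics/m2.png

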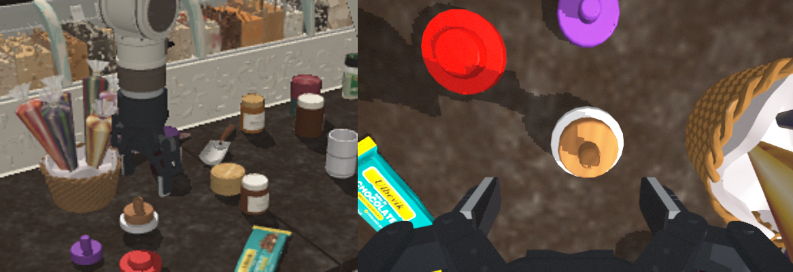

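The gripper clears the cones, and the stack sits between the fingers' line at about (338,209) in the wrist image. One refined measurement from here.

```bash
python3 - <<'E'
from h import *
im=cv2.imread("pics/w2.png");z=np.load("w2.npz");K,T=z["K"],z["T"]
c=im[140:280,270:410]; m=(c.max(2)>150).astype(np.uint8); m=cv2.morphologyEx(m,cv2.MORPH_CLOSE,np.ones((7,7)))
k=max(cv2.findContours(m,0,1)[0],key=cv2.contourArea);k=cv2.convexHull(k)
(a,b),(w,h),_=cv2.fitEllipse(k);p=onz(K,T,a+270,b+140,.024)
s=K[0,0]/(T[:3,:3]@p+T[:3,3])[2]
print(a+270,b+140,"->",p,"diam",w/s*1e3,h/s*1e3); plan([p[0],p[1],.09],1)
E
```

```text
336.95642852783203 209.00291442871094 -> [0.5358327  0.21288362 0.024     ] diam 61.814373459173595 63.63109747059184
t3.30 p [521.4 200.6  96.3] yaw 10.46 zax [-0.      0.0026 -1.    ] F [-0.   0.   0.9] M [-0.    0.02  0.  ] w 85.4 q [ 0.37  0.46 -0.09  1.02  0.    1.75]
[16.4 -9.4  6.3] total [16.4 -9.4  6.3]
```

Emit:
apply_moves(moves=[[[5, -3, 0, 0], [6, -3, 0, 0], [5, -3, 0, 0], [0, 0, 0, 0], [0, 0, 12, 0], [0, 0, 15, 0], [0, 0, 12, 0], [0, 0, 6, 0], [0, 0, 0, 0], [0, 0, 0, 0]]])

```text
clock: 4.3
eef_pos: [0.5351, 0.2139, 0.0467]
tool_rot: [0.996, 0.092, -0.001, -0.001]
ft_force: [-0.5, 0.2, -0.6]
grip_width: 0.0854
```

```bash
python3 - <<'E'
from h import *
plan([.5358,.2129,.021],1)
E
```

```text
t4.30 p [535.1 213.9  46.7] yaw 10.55 zax [-0.0027  0.0016 -1.    ] F [-0.5  0.2 -0.6] M [ 0.02 -0.02 -0.01] w 85.4 q [ 0.38  0.55 -0.09  0.93  0.    1.77]
[ 0.6  1.2 25.7] total [ 0.6  1.2 25.7]
```

Emit:
apply_moves(moves=[[[0.5, 1, 8, 0], [0, 0, 8, 0], [0, 0, 6, 0], [0, 0, 4, 0], [0, 0, 0, 0], [0, 0, 0, 0], [0, 0, 0, 0], [0, 0, 0, 0], [0, 0, 0, 0], [0, 0, 0, 0]]])

```text
clock: 5.3
eef_pos: [0.5372, 0.2135, 0.0204]
tool_rot: [0.996, 0.092, 0.001, -0.001]
ft_force: [0.0, 0.1, 0.7]
grip_width: 0.0853
```

```bash
python3 - <<'E'
from h import *
plan([.5358,.2129,.021],1); im,K,T=cap("wrist");s,K2,T2=cap("scene"); s=s[130:270,170:354]
cv2.imwrite("pics/m3.png",cv2.resize(np.hstack([cv2.resize(s,(526,400)),im]),(793,272)))
E
```

```text
t5.30 p [537.2 213.5  20.4] yaw 10.54 zax [ 7.e-04  3.e-03 -1.e+00] F [0.  0.1 0.7] M [-0.01  0.05  0.01] w 85.3 q [ 0.38  0.58 -0.11  0.87  0.    1.76]
[-1.5  0.3 -0.6] total [-1.5  0.3 -0.6]
```

View pics/m3.png

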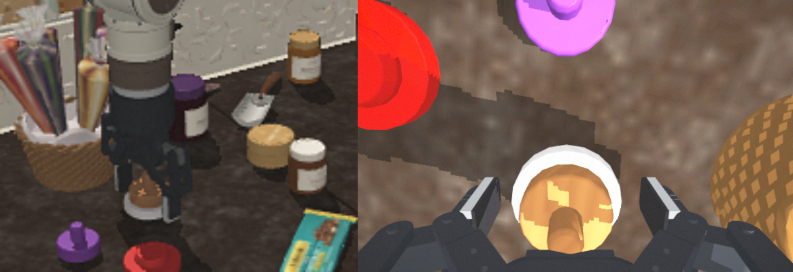

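The pads straddle the flange evenly (gap 497–640 in the picture, lid centre 566). Closing.

Emit:
apply_moves(moves=[[[0, 0, 0, 0], [0, 0, 0, 0], [0, 0, 0, 0], [0, 0, 0, 0], [0, 0, 0, 0], [0, 0, 0, 0], [0, 0, 0, 0], [0, 0, 0, 0], [0, 0, 0, 0], [0, 0, 0, 0]]], hand=-1)

```text
clock: 6.4
eef_pos: [0.537, 0.2135, 0.0211]
tool_rot: [0.996, 0.092, 0.0, -0.002]
ft_force: [-1.1, -0.6, 1.2]
grip_width: 0.0618
```

Emit:
apply_moves(moves=[[[0, 0, -2, 0], [0, 0, -4, 0], [0, 0, -5, 0], [0, 0, -8, 0], [0, 0, -10, 0], [0, 0, -12, 0], [0, 0, -12, 0], [0, 0, -12, 0], [0, 0, -8, 0], [0, 0, -2, 0]]])

```text
clock: 7.4
eef_pos: [0.5368, 0.2131, 0.1028]
tool_rot: [0.996, 0.092, 0.0, -0.001]
ft_force: [0.2, 0.1, -2.0]
grip_width: 0.0619
```

```bash
python3 - <<'E'
from h import *
plan([.45,.20,.13],1); im,K,T=cap("wrist");s,K2,T2=cap("scene"); s=s[110:250,170:354]
cv2.imwrite("pics/m4.png",cv2.resize(np.hstack([cv2.resize(s,(526,400)),im]),(793,272)))
E
```

```text
t7.40 p [536.8 213.1 102.8] yaw 10.54 zax [ 4.e-04  3.e-03 -1.e+00] F [ 0.2  0.1 -2. ] M [0.04 0.02 0.  ] w 61.9 q [ 0.38  0.49 -0.02  1.06  0.    1.76]
[-87.7  -3.1 -27.3] total [-87.7  -3.1 -27.3]
```

View pics/m4.png

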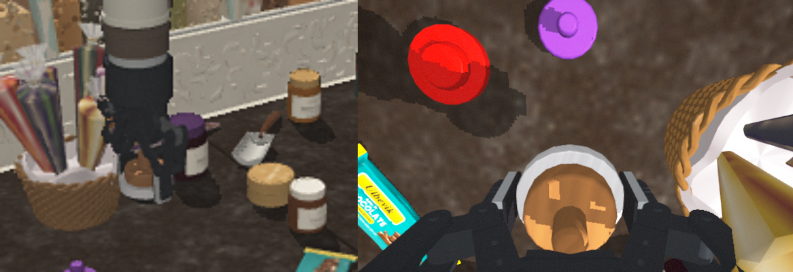

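Both lids are lifted together (−2 N, as expected for 0.2 kg). Next I move away from the cones, up, and across to beside the canister.

Emit:
apply_moves(moves=[[[-6, 0, 0, 0], [-12, 2, 0, 0], [-14, 5, -5, 0], [-14, 10, -10, 0], [-12, 15, -12, 0], [-8, 20, -12, 0], [-4, 25, -12, 0], [-2, 30, -10, 0], [-2, 33, -6, 0], [-2, 35, 0, 0]]])

```text
clock: 8.5
eef_pos: [0.4822, 0.0232, 0.1627]
tool_rot: [0.995, 0.097, -0.01, 0.0]
ft_force: [1.1, -0.2, -2.8]
grip_width: 0.062
```

Emit:
apply_moves(moves=[[[-2, 35, 0, 0], [-2, 35, 0, 0], [-2, 35, 0, 0], [-2, 35, 0, 0], [-2, 35, 0, 0], [-2, 35, 0, 0], [-2, 30, 0, 0], [-2, 22, 0, 0], [0, 12, 0, 0], [0, 0, 0, 0]]])

```text
clock: 9.5
eef_pos: [0.511, -0.261, 0.1538]
tool_rot: [0.995, 0.094, -0.017, -0.003]
ft_force: [0.4, 0.9, -1.8]
grip_width: 0.0615
```

```bash
python3 - <<'E'
from h import *
plan([.50,-.27,.18],1)
E
```

```text
t9.50 p [ 511.  -261.   153.8] yaw 10.85 zax [-0.0344  0.0036 -0.9994] F [ 0.4  0.9 -1.8] M [ 0.05 -0.01 -0.01] w 61.5 q [-0.47  0.46  0.08  1.22 -0.01  0.92]
[-13.4   6.5 -25.8] total [-13.4   6.5 -25.8]
```

```bash
python3 - <<'E'
from h import *
im,K,T=cap("wrist"); np.savez("w5.npz",K=K,T=T);cv2.imwrite("pics/w5.png",im)
print(proj(K,T,[.507,-.21,.08])); st()
t,K,T=cap("top");cv2.imwrite("pics/t5.png",t);np.savez("t5.npz",K=K,T=T)
E
```

```text
[325.19299258 139.52873315]
t9.55 p [ 510.7 -260.1  153.7] yaw 10.90 zax [-0.0352  0.0043 -0.9994] F [ 0.3 -0.7 -2.9] M [ 0.03 -0.04 -0.  ] w 61.9 q [-0.47  0.46  0.08  1.22 -0.01  0.92]
```

View pics/w5.png

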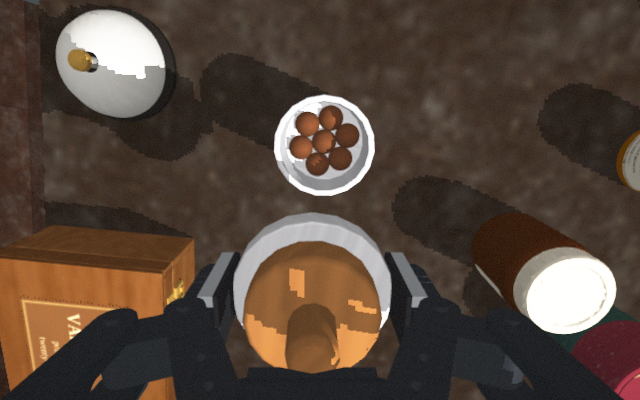

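The canister rim is at about (324,145), against a predicted (325,140). Lids are still nested in the grip. Fitting the rim.

```bash
python3 - <<'E'
from h import *
im=cv2.imread("pics/w5.png");z=np.load("w5.npz");K,T=z["K"],z["T"]
x0,y0=262,85;c=im[y0:205,x0:388]; m=(c.min(2)>200).astype(np.uint8)
n,l,s_,_=cv2.connectedComponentsWithStats(m); i=1+np.argmax(s_[1:,4]); k=cv2.convexHull(cv2.findContours((l==i).astype(np.uint8),0,1)[0][0])
for z in(.08,):
    pts=np.array([onz(K,T,q[0][0]+x0,q[0][1]+y0,z)[:2] for q in k])
    (a,b),(w,h),_=cv2.fitEllipse((pts*1e4).astype(np.float32)); print("rim centre",a/10,b/10,"diam",w/10,h/10)
C=[a/1e4,b/1e4]
# held flange calibration check: where the grabbed flange centre should appear
o,r=st(); print("flange exp",proj(K,T,o["eef_pos"]+r.apply([0,0,-.005])),o["joint_pos"])
plan([C[0],C[1],.155],1)
E
```

```text
rim centre 507.00234375 -214.3279296875 diam 56.8459716796875 56.98038330078125
t9.60 p [ 510.8 -259.2  153.9] yaw 10.97 zax [-0.0351  0.0045 -0.9994] F [ 0.3  0.4 -2.3] M [ 0.04 -0.08 -0.03] w 61.9 q [-0.46  0.46  0.08  1.22 -0.01  0.92]
flange exp [310.66070837 290.09986551] [-0.46382915  0.46304619  0.07558304  1.21677766 -0.01165656  0.91586715]
t9.60 p [ 510.8 -259.2  153.9] yaw 10.97 zax [-0.0351  0.0045 -0.9994] F [ 0.3  0.4 -2.3] M [ 0.04 -0.08 -0.03] w 61.9 q [-0.46  0.46  0.08  1.22 -0.01  0.92]
[  4.8 -44.8  -0.8] total [  4.8 -44.8  -0.8]
```

Emit:
apply_moves(moves=[[[1, -7, 0, 0], [1, -9, 0, 0], [1, -9, 0, 0], [1, -9, 0, 0], [1, -6, 0, 0], [0, -2, 0, 0], [0, 0, 0, 0], [0, 0, 0, 0], [0, 0, 0, 0], [0, 0, 0, 0]]])

```text
clock: 10.6
eef_pos: [0.5074, -0.2075, 0.1553]
tool_rot: [0.995, 0.099, -0.017, -0.005]
ft_force: [0.2, -0.6, -3.1]
grip_width: 0.0616
```

```bash
python3 - <<'E'
from h import *
plan([.507,-.2143,.12],1)
z=np.load("w5.npz");K,T=z["K"],z["T"]
from scipy.spatial.transform import Rotation as R
# held flange rim in w5: tcp then
p=np.array([.5107,-.2601,.1537]);im=cv2.imread("pics/w5.png")
for u,v in((312,213),(234,285),(392,285)):
    print((u,v),onz(K,T,u,v,p[2]+.005)[:2]-p[:2])
E
```

```text
t10.60 p [ 507.4 -207.5  155.3] yaw 11.43 zax [-0.0349  0.0056 -0.9994] F [ 0.2 -0.6 -3.1] M [ 0.01  0.   -0.03] w 61.6 q [-0.38  0.42  0.01  1.19 -0.01  0.99]
[-0.6  7.1 35.2] total [-0.6  7.1 35.2]
(312, 213) [-0.00516599  0.03180753]
(234, 285) [-0.02943797 -0.00328406]
(392, 285) [0.03039848 0.00935789]
```

Emit:
apply_moves(moves=[[[0, 3, 0, 0], [0, 3, 0, 0], [0, 0, 0, 0], [0, 0, 15, 0], [0, 0, 20, 0], [0, 0, 0, 0], [0, 0, 0, 0], [0, 0, 0, 0], [0, 0, 0, 0], [0, 0, 0, 0]]])

```text
clock: 11.6
eef_pos: [0.5094, -0.2164, 0.1223]
tool_rot: [0.995, 0.098, -0.015, -0.003]
ft_force: [0.3, -0.9, -3.0]
grip_width: 0.0616
```

```bash
python3 - <<'E'
from h import *
plan([.5073,-.2143,.11],1)
im,K,T=cap("wrist");cv2.imwrite("pics/w6.png",im); np.savez("w6.npz",K=K,T=T);s,K2,T2=cap("scene");s=s[130:230,330:450]
cv2.imwrite("pics/m6.png",cv2.resize(np.hstack([cv2.resize(s,(480,400)),im]),(795,284)))
E
```

```text
t11.60 p [ 509.4 -216.4  122.3] yaw 11.25 zax [-0.03    0.0035 -0.9995] F [ 0.3 -0.9 -3. ] M [ 0.06 -0.04  0.02] w 61.6 q [-0.4   0.45 -0.03  1.12 -0.01  0.98]
[-1.3 -2.4 12.4] total [-1.3 -2.4 12.4]
```

View pics/m6.png

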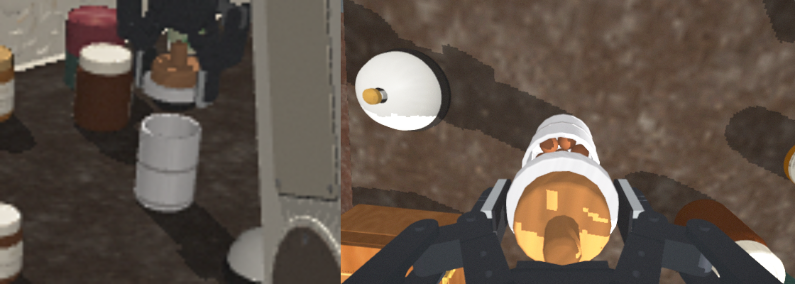

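```bash
python3 - <<'E'
from h import *
s,K,T=cap("scene"); 
print("rim exp",proj(K,T,[.507,-.2143,.08]),"flange exp",proj(K,T,[.5094-.0003,-.2164,.1223+.005]))
# canister vertical silhouette edges in scene: rows 185..195
g=s[130:215,370:415].max(2)
for r in (174,178,182,186,190): 
    row=s[r,365:420].max(1).astype(int); d=np.diff(row); print(r,365+np.argmax(d)+.5,365+np.argmin(d)+.5)
for z in(.07,.03):
  c=proj(K,T,[.507,-.2143,z]); print(z,c,29*K[0,0]/(T[:3,:3]@[.507,-.2143,z]+T[:3,3])[2]/1000)
print(s[150:172:2,370:416:3].max(2))
E
```

```text
rim exp [389.80973605 173.95319564] flange exp [391.59482239 157.63681569]
174 379.5 380.5
178 378.5 400.5
182 378.5 399.5
186 378.5 399.5
190 377.5 398.5
0.07 [389.44895505 177.23992532] 10.569033443394893
0.03 [388.03190877 190.14927493] 10.416244729416805
[[233 238  93 122  33  75  95  92 101 173  39  42  39  41  41  56]
 [151 153  74 100  34  95  96  97  97 167  45  42  41  43  39  55]
 [159 154  43  78  30 101  92 174  92  87  61  40  35  49  62  55]
 [ 98  50  42  76 136  95  97 116 113 104 116  40  40  52  52  52]
 [ 58  56  50  50 133  91 106 106 103  98 117  40  42  49  50  53]
 [ 59  56  87  72 125 125 107 103 101  95 115  38  40  56  50  55]
 [ 59  57  59  55 129 135 146 157 145 151 116  38  39  51  53  55]
 [ 58  57  61  59  52 150 150 149 151 149 118  41  50  58  56  57]
 [ 60  55  54  37  57  25  25  56  53  25 120  79  55  57  59  61]
 [ 56  56  37  36  35  54  28  30  29  39  56  63  56  56  49  55]
 [ 57  52  37  36  25 170 192 173  99  48  57  56  57  51  59  59]]
```

The scene silhouette centre (389.5) matches the rim estimate (389.45). Centring, then lowering.

Emit:
apply_moves(moves=[[[-1.5, -2.5, 0, 0], [0, 0, 0, 0], [0, 0, 4, 0], [0, 0, 4, 0], [0, 0, 4, 0], [0, 0, 0, 0], [0, 0, 0, 0], [0, 0, 0, 0], [0, 0, 0, 0], [0, 0, 0, 0]]])

```text
clock: 12.75
eef_pos: [0.5064, -0.2138, 0.1089]
tool_rot: [0.995, 0.098, -0.015, -0.003]
ft_force: [-0.2, -0.4, -2.2]
grip_width: 0.0616
```

```bash
python3 - <<'E'
from h import *
plan([.5073,-.2143,.087],1)
E
```

```text
t12.75 p [ 506.4 -213.8  108.9] yaw 11.26 zax [-0.031   0.0039 -0.9995] F [-0.2 -0.4 -2.2] M [-0.02 -0.09 -0.01] w 61.6 q [-0.4   0.46 -0.06  1.08 -0.01  0.98]
[ 1.4  0.9 21.8] total [ 1.4  0.9 21.8]
```

Emit:
apply_moves(moves=[[[1, 0.5, 2, 0], [0, 0, 3, 0], [0, 0, 3, 0], [0, 0, 3, 0], [0, 0, 2, 0], [0, 0, 0, 0], [0, 0, 0, 0], [0, 0, 0, 0], [0, 0, 0, 0], [0, 0, 0, 0]]])

```text
clock: 13.75
eef_pos: [0.5073, -0.2141, 0.0948]
tool_rot: [0.995, 0.098, -0.015, -0.003]
ft_force: [-0.6, -0.3, -2.2]
grip_width: 0.062
```

```bash
python3 - <<'E'
from h import *
plan([.5073,-.2143,.087],1)
E
```

```text
t13.75 p [ 507.3 -214.1   94.8] yaw 11.26 zax [-0.0307  0.0037 -0.9995] F [-0.6 -0.3 -2.2] M [ 0.04 -0.05  0.03] w 62.0 q [-0.39  0.47 -0.08  1.05 -0.01  0.98]
[0.2 0.3 7.8] total [0.2 0.3 7.8]
```

Emit:
apply_moves(moves=[[[0, 0, 1.5, 0], [0, 0, 1.5, 0], [0, 0, 1, 0], [0, 0, 1, 0], [0, 0, 0.5, 0], [0, 0, 0, 0], [0, 0, 0, 0], [0, 0, 0, 0], [0, 0, 0, 0], [0, 0, 0, 0]]])

```text
clock: 14.75
eef_pos: [0.5072, -0.2141, 0.089]
tool_rot: [0.995, 0.098, -0.015, -0.003]
ft_force: [-0.2, 0.2, -2.5]
grip_width: 0.0618
```

```bash
python3 - <<'E'
from h import *
plan([.5073,-.2143,.087],1)
E
```

```text
t14.75 p [ 507.2 -214.1   89. ] yaw 11.26 zax [-0.0305  0.0036 -0.9995] F [-0.2  0.2 -2.5] M [-0.02 -0.01  0.01] w 61.8 q [-0.4   0.48 -0.09  1.04 -0.01  0.98]
[0.1 0.2 2. ] total [0.1 0.2 2. ]
```

Emit:
apply_moves(moves=[[[0, 0, 0.5, 0], [0, 0, 0.5, 0], [0, 0, 0, 0], [0, 0, 0.5, 0], [0, 0, 0, 0], [0, 0, 0, 0], [0, 0, 0, 0], [0, 0, 0, 0], [0, 0, 0, 0], [0, 0, 0, 0]]])

```text
clock: 15.75
eef_pos: [0.5073, -0.2141, 0.0879]
tool_rot: [0.995, 0.098, -0.015, -0.003]
ft_force: [-0.6, 0.3, -1.1]
grip_width: 0.0618
```

```bash
python3 - <<'E'
from h import *
plan([.5073,-.2143,.087],1)
E
```

```text
t15.75 p [ 507.3 -214.1   87.9] yaw 11.26 zax [-0.0299  0.0036 -0.9995] F [-0.6  0.3 -1.1] M [-0.    0.06  0.01] w 61.8 q [-0.4   0.48 -0.09  1.03 -0.01  0.98]
[0.  0.2 0.9] total [0.  0.2 0.9]
```

Emit:
apply_moves(moves=[[[0, 0, 0.5, 0], [0, 0, 0, 0], [0, 0, 0.5, 0], [0, 0, 0, 0], [0, 0, 0, 0], [0, 0, 0, 0], [0, 0, 0, 0], [0, 0, 0, 0], [0, 0, 0, 0], [0, 0, 0, 0]]])

```text
clock: 16.75
eef_pos: [0.5073, -0.2141, 0.0878]
tool_rot: [0.995, 0.098, -0.014, -0.003]
ft_force: [-0.7, 0.8, 0.6]
grip_width: 0.0625
```

```bash
python3 - <<'E'
from h import *
plan([.5073,-.2143,.087],1)
E
```

```text
t16.75 p [ 507.3 -214.1   87.8] yaw 11.26 zax [-0.0292  0.0033 -0.9996] F [-0.7  0.8  0.6] M [0.13 0.13 0.01] w 62.5 q [-0.4   0.48 -0.09  1.03 -0.01  0.98]
[-0.   0.2  0.8] total [-0.   0.2  0.8]
```

Light contact (about 3 N). Releasing.

Emit:
apply_moves(moves=[[[0, 0, 0, 0], [0, 0, 0, 0], [0, 0, 0, 0], [0, 0, 0, 0], [0, 0, 0, 0], [0, 0, 0, 0], [0, 0, 0, 0], [0, 0, 0, 0], [0, 0, 0, 0], [0, 0, 0, 0]]], hand=1)

```text
clock: 17.75
eef_pos: [0.5086, -0.2147, 0.0881]
tool_rot: [0.995, 0.098, -0.013, -0.002]
ft_force: [-0.4, -0.1, -0.0]
grip_width: 0.0857
```

```bash
python3 - <<'E'
from h import *
plan([.5073,-.2143,.18],1)
im,K,T=cap("wrist");cv2.imwrite("pics/w7.png",im); np.savez("w7.npz",K=K,T=T);s,K2,T2=cap("scene");s=s[130:230,330:450]
cv2.imwrite("pics/m7.png",cv2.resize(np.hstack([cv2.resize(s,(480,400),interpolation=2),im]),(795,284)))
E
```

```text
t17.75 p [ 508.6 -214.7   88.1] yaw 11.26 zax [-0.0266  0.002  -0.9996] F [-0.4 -0.1 -0. ] M [ 0.   -0.02 -0.04] w 85.7 q [-0.4   0.48 -0.09  1.03 -0.01  0.98]
[ -3.6  -1.3 -91.9] total [ -3.6  -1.3 -91.9]
```

View pics/m7.png

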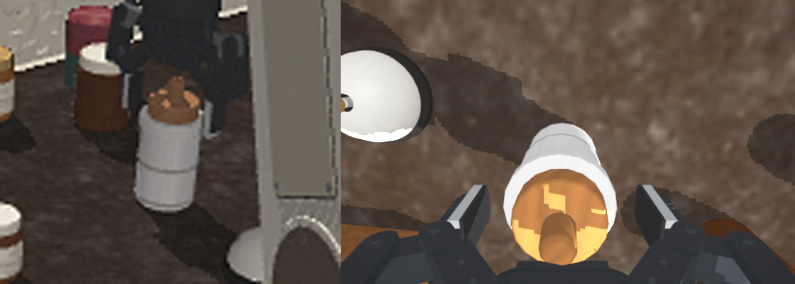

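The stack sits flush on the canister and the fingers are clear. Rising slowly.

Emit:
apply_moves(moves=[[[0, 0, -3, 0], [0, 0, -8, 0], [0, 0, -10, 0], [0, 0, -12, 0], [0, 0, -14, 0], [0, 0, -14, 0], [0, 0, -14, 0], [0, 0, -12, 0], [0, 0, -8, 0], [0, 0, 0, 0]]])

```text
clock: 18.85
eef_pos: [0.5129, -0.2156, 0.1955]
tool_rot: [0.995, 0.098, -0.01, -0.0]
ft_force: [-0.5, -0.3, 0.4]
grip_width: 0.0851
```

```bash
python3 - <<'E'
from h import *
plan([.5073,-.2143,.15],1)
im,K,T=cap("wrist");cv2.imwrite("pics/w8.png",im); np.savez("w8.npz",K=K,T=T)
for z in(.128,.108,.092): print(z,proj(K,T,[.5073,-.2143,z]))
s,K2,T2=cap("scene");cv2.imwrite("pics/s8.png",s); np.savez("s8.npz",K=K2,T=T2);s=s[130:230,330:450]
cv2.imwrite("pics/m8.png",cv2.resize(np.hstack([cv2.resize(s,(480,400),interpolation=2),im]),(795,284)))
E
```

```text
t18.85 p [ 512.9 -215.6  195.5] yaw 11.25 zax [-0.0195 -0.001  -0.9998] F [-0.5 -0.3  0.4] M [-0.01 -0.02  0.04] w 85.1 q [-0.39  0.39  0.08  1.27 -0.01  0.98]
[-4.4 -2.2 45.6] total [-4.4 -2.2 45.6]
0.128 [304.14498214 223.27480446]
0.108 [305.40273358 212.37815738]
0.092 [306.26414312 204.91525539]
```

View pics/m8.png

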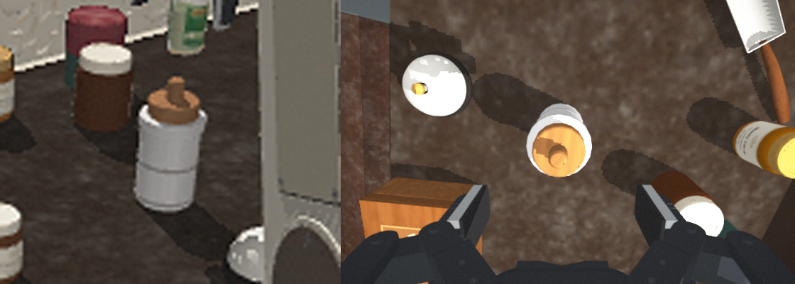

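The lids sit flush on the canister. The knob is at about wrist (306,222), expected (304,223). Measuring the cap.

```bash
python3 - <<'E'
from h import *
im=cv2.imread("pics/w8.png");z=np.load("w8.npz");K,T=z["K"],z["T"]
def fit(f,z,x0,x1,y0,y1):
    hsv=cv2.cvtColor(im[y0:y1,x0:x1],cv2.COLOR_BGR2HSV); m=f(hsv).astype(np.uint8)
    m=cv2.morphologyEx(m,cv2.MORPH_CLOSE,np.ones((5,5)))
    k=cv2.convexHull(max(cv2.findContours(m,0,1)[0],key=cv2.contourArea))
    pts=np.array([onz(K,T,q[0][0]+x0,q[0][1]+y0,z)[:2] for q in k])
    (a,b),(w,h),_=cv2.fitEllipse((pts*1e4).astype(np.float32)); print("centre",a/10,b/10,"diam",w/10,h/10)
fit(lambda h:(h[...,1]>110)&(h[...,0]<25),.106,255,355,160,260)   # cap top
fit(lambda h:(h[...,2]>150),.090,255,355,175,260) # flange+cap
plan([.5073,-.2143,.15],1)
E
```

```text
centre 508.858251953125 -215.777880859375 diam 47.76524963378906 54.64189453125
centre 508.4845703125 -215.07177734375 diam 64.3895263671875 65.93240356445312
t18.95 p [ 512.2 -215.3  193.9] yaw 11.26 zax [-0.0218 -0.     -0.9998] F [-0.2 -0.4 -0.9] M [ 0.04 -0.   -0.03] w 85.4 q [-0.39  0.39  0.08  1.27 -0.01  0.98]
[-3.7 -1.7 44. ] total [-3.7 -1.7 44. ]
```

Emit:
apply_moves(moves=[[[-1.5, -0.5, 0, 0], [-1.5, -0.5, 0, 0], [0, 0, 0, 0], [0, 0, 20, 0], [0, 0, 15, 0], [0, 0, 4, 0], [0, 0, 0, 0], [0, 0, 0, 0], [0, 0, 0, 0], [0, 0, 0, 0]]])

```text
clock: 19.95
eef_pos: [0.5065, -0.2143, 0.1521]
tool_rot: [0.995, 0.098, -0.013, -0.002]
ft_force: [-0.1, -0.7, 0.3]
grip_width: 0.0855
```

```bash
python3 - <<'E'
from h import *
plan([.5085,-.2149,.130],1)
E
```

```text
t19.95 p [ 506.5 -214.3  152.1] yaw 11.25 zax [-0.026   0.0017 -0.9997] F [-0.1 -0.7  0.3] M [ 0.02 -0.02  0.  ] w 85.5 q [-0.4   0.41 -0.01  1.18 -0.01  0.98]
[ 2.4  1.1 22. ] total [ 2.4  1.1 22. ]
```

Emit:
apply_moves(moves=[[[2, 1, 0, 0], [0, 0, 0, 0], [0, 0, 5, 0], [0, 0, 6, 0], [0, 0, 6, 0], [0, 0, 4, 0], [0, 0, 0, 0], [0, 0, 0, 0], [0, 0, 0, 0], [0, 0, 0, 0]]])

```text
clock: 20.95
eef_pos: [0.5086, -0.2151, 0.1298]
tool_rot: [0.995, 0.098, -0.012, -0.002]
ft_force: [-0.1, -0.2, 0.0]
grip_width: 0.0851
```

```bash
python3 - <<'E'
from h import *
plan([.5085,-.2149,.130],1)
E
```

```text
t20.95 p [ 508.6 -215.1  129.8] yaw 11.25 zax [-0.0249  0.0013 -0.9997] F [-0.1 -0.2  0. ] M [-0.02 -0.05  0.01] w 85.1 q [-0.4   0.44 -0.03  1.12 -0.01  0.98]
[-0.1 -0.2 -0.2] total [-0.1 -0.2 -0.2]
```

Emit:
apply_moves(moves=[[[0, 0, 0, 0], [0, 0, 0, 0], [0, 0, 0, 0], [0, 0, 0, 0], [0, 0, 0, 0], [0, 0, 0, 0], [0, 0, 0, 0], [0, 0, 0, 0], [0, 0, 0, 0], [0, 0, 0, 0]]], hand=-0.4)

```text
clock: 21.95
eef_pos: [0.5091, -0.2153, 0.1306]
tool_rot: [0.995, 0.098, -0.012, -0.001]
ft_force: [-0.0, 0.1, 1.3]
grip_width: 0.0259
```

```bash
python3 - <<'E'
from h import *
plan([.5085,-.2149,.130],1)
im,K,T=cap("wrist");s,K2,T2=cap("scene");s=s[120:220,330:450]
cv2.imwrite("pics/m9.png",cv2.resize(np.hstack([cv2.resize(s,(480,400),interpolation=2),im]),(795,284)))
E
```

```text
t21.95 p [ 509.1 -215.3  130.6] yaw 11.25 zax [-2.340e-02  7.000e-04 -9.997e-01] F [-0.   0.1  1.3] M [-0.02 -0.03  0.01] w 25.9 q [-0.4   0.44 -0.03  1.12 -0.01  0.98]
[-0.5 -0.5  0.6] total [-0.5 -0.5  0.6]
```

View pics/m9.png

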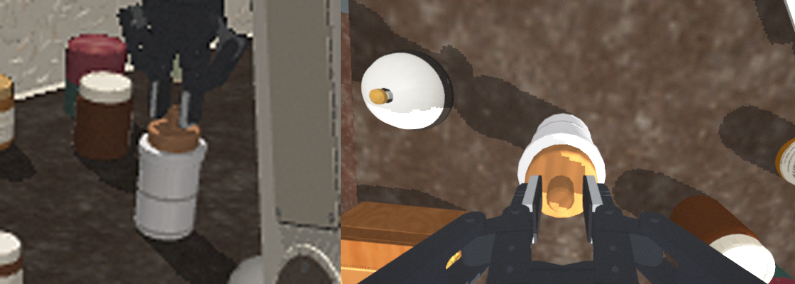

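```bash
python3 - <<'E'
from h import *
im,K,T=cap("wrist"); o,r=st(); p=o["eef_pos"]
for r_ in (255,265,275,285):
    print(r_,"".join("O" if h[1]>110 and h[0]<25 and h[2]>100 else ("w" if h[2]>150 else ("o" if h[1]>90 and h[0]<25 else ".")) for h in cv2.cvtColor(im[r_:r_+1,250:380],cv2.COLOR_BGR2HSV)[0]))
for dz in(.0,.002,.01,.02): print("tool axis pt",dz,proj(K,T,p+r.apply([0,0,dz])))
for x,y in((508.5,-215),(507,-214.3)):
  for z in (.128,.115): print(x,proj(K,T,[x/1e3,y/1e3,z]),8.5e-3*K[0,0]/(T[:3,:3]@[x/1e3,y/1e3,z]+T[:3,3])[2])
print([list(im[v,285:345:4].max(1)) for v in (262,274)])
E
```

```text
t22.10 p [ 509.1 -215.3  130.6] yaw 11.25 zax [-2.340e-02  7.000e-04 -9.997e-01] F [ 0.4  0.3 -0.8] M [ 0.   -0.06 -0.03] w 25.5 q [-0.4   0.44 -0.03  1.12 -0.01  0.98]
255 .wwwwwwwwwOOOOwwwwwwwwwwww.......OOOOOOOOOOOOOOOOOOOOOOOOOOOOOOOOOOOOOOOOOOOOOOOOOOOOOOOOOOO......wwwwwwwwwwwwOOwwwwwwwwww........
265 ............wwwwwwwwwwww.........OOOOOOOOOOOOOOOOOOOOOOOOOOOOOOOOOOOOOOOOOOOOOOOOOOOOOOOOOOo........wwwwwwwwwwww................o.
275 .........wwwwwwwwwwwww............OOOOOOOOOOOOOOOOOOOOOOOOOOOOOOOOOOOOOOOOOOOOOOOOOOOOOOOOO............wwwwwwwwwwww...............
285 ......wwwwwwwwwwwwww..............OOOOOOOOOOOOOOOOOOOOOOOOOOOOOOOOOOOOOOOOOOOOOOOOOOOOOOOOOo.............wwwwwwwwwwwww............
tool axis pt 0.0 [310.50389733 287.31357582]
tool axis pt 0.002 [310.52193401 284.73276635]
tool axis pt 0.01 [310.58949493 275.06569764]
tool axis pt 0.02 [310.66486129 264.28177467]
508.5 [309.35316025 283.14002539] 20.719643627938964
508.5 [310.21830122 268.22806552] 19.063257357183122
507 [306.09022513 280.97124   ] 20.7556527392442
507 [307.21801445 266.20909538] 19.093735024782024
[[np.uint8(205), np.uint8(194), np.uint8(130), np.uint8(138), np.uint8(139), np.uint8(141), np.uint8(145), np.uint8(145), np.uint8(148), np.uint8(144), np.uint8(140), np.uint8(210), np.uint8(201), np.uint8(202), np.uint8(85)], [np.uint8(254), np.uint8(249), np.uint8(157), np.uint8(176), np.uint8(185), np.uint8(188), np.uint8(196), np.uint8(197), np.uint8(189), np.uint8(177), np.uint8(172), np.uint8(253), np.uint8(254), np.uint8(254), np.uint8(80)]]
```

Knob centre is at column 309 and the tool axis at 310.6, so they are about 0.6 mm apart. I'll nudge over and close.

Emit:
apply_moves(moves=[[[-0.6, 0, -1, 0], [0, 0, 0, 0], [0, 0, 0, 0], [0, 0, 0, 0], [0, 0, 0, 0], [0, 0, 0, 0], [0, 0, 0, 0], [0, 0, 0, 0], [0, 0, 0, 0], [0, 0, 0, 0]]], hand=-1)

```text
clock: 23.1
eef_pos: [0.5083, -0.2153, 0.1314]
tool_rot: [0.995, 0.098, -0.012, -0.002]
ft_force: [0.4, -0.3, -0.5]
grip_width: 0.0136
```

```bash
python3 - <<'E'
from h import *
plan([.5085,-.2149,.230],1)
E
```

```text
t23.10 p [ 508.3 -215.3  131.4] yaw 11.25 zax [-2.380e-02  9.000e-04 -9.997e-01] F [ 0.4 -0.3 -0.5] M [-0.05 -0.02  0.01] w 13.6 q [-0.4   0.43 -0.03  1.13 -0.01  0.98]
[ -2.   -0.9 -98.5] total [ -2.   -0.9 -98.5]
```

Emit:
apply_moves(moves=[[[0, 0, -1, 0], [0, 0, -1.5, 0], [0, 0, -2, 0], [-0.1, 0, -2, 0], [-0.1, 0, -3, 0], [-0.1, 0, -3, 0], [-0.1, 0, -4, 0], [-0.1, 0, -4, 0], [0, 0, 0, 0], [0, 0, 0, 0]]])

```text
clock: 24.1
eef_pos: [0.5083, -0.2155, 0.154]
tool_rot: [0.995, 0.098, -0.012, -0.002]
ft_force: [0.2, 0.1, -2.5]
grip_width: 0.0134
```

```bash
python3 - <<'E'
from h import *
plan([.508,-.2149,.231],1)
s,K,T=cap("scene"); cv2.imwrite("pics/s10.png",s)
a=cv2.imread("pics/s8.png")
def dark(i): return cv2.cvtColor(i[130:215,370:415],cv2.COLOR_BGR2HSV)
for n,i in(("before",a),("now",s)):
    h=dark(i); m=(h[...,1]>100)&(h[...,0]<20)&(h[...,2]>60); y,x=np.nonzero(m); print(n,"orange rows",y.min()+130,y.max()+130,m.sum())
    b=(h[...,1]<40)&(h[...,2]>115); y,x=np.nonzero(b[:,5:35]); print(" white rows",y.min()+130,y.max()+130)
E
```

```text
t24.10 p [ 508.3 -215.5  154. ] yaw 11.25 zax [-2.380e-02  8.000e-04 -9.997e-01] F [ 0.2  0.1 -2.5] M [ 0.01 -0.1   0.02] w 13.4 q [-0.4   0.42  0.    1.18 -0.01  0.98]
[ -2.  -1. -77.] total [ -2.  -1. -77.]
before orange rows 134 173 232
 white rows 130 203
now orange rows 135 165 196
 white rows 130 203
```

```bash
python3 - <<'E'
from h import *
import time
F=[]
for i in range(6): cams.camera("wrist"); F.append(telemetry.get_obs()["ft_force"][2])
print(np.round(F,2))
z=np.load("s8.npz");K,T=z["K"],z["T"]
for n,zz in(("rim",.08),("flange top",.092),("cap bottom if lifted",.115)): print(n,proj(K,T,[.508,-.215,zz]))
a,b=cv2.imread("pics/s8.png"),cv2.imread("pics/s10.png")
for v in range(142,206,2):
    f=lambda i:"".join("O" if h[1]>100 and h[0]<20 and h[2]>60 else "w" if h[1]<50 and h[2]>110 else "." for h in cv2.cvtColor(i[v:v+1,370:412],cv2.COLOR_BGR2HSV)[0])
    print(v,f(a),f(b))
E
```

```text
[-1.02 -1.35 -1.48 -1.36 -0.35 -0.65]
rim [389.74978505 173.75921991]
flange top [390.18561948 169.78546962]
cap bottom if lifted [391.03186121 162.0698028 ]
142 ....wwwwwwwwww.......www.www.............. ....wwwwwwwwww...w.....w..................
144 ....www............w.www.................. ....www..........w......ww................
146 www................wwwwwww................ www.....................w.................
148 wwwwww......................ww............ wwwwww..................w.................
150 wwwwww.................................... wwwwww..........w...OO.ww.................
152 wwwwww.................................... wwwwww..........w...OO.ww.................
154 wwwwww.................................... wwwwww.........OO...OO.ww.................
156 .......................................... .O...........OOOOOOOOOO.ww.OOOO...........
158 ...................OOOOOO................. .............OOOOOOOOOOOOOOOOOOO..........
160 O..................OOOOOO................. .O..........OOOOOOOOOOOOOOOOOOO...........
162 ..............OOOOOOOOOOOOOO..........
[... 1237 characters left out ...]
ww..ww.ww.wwww............. ........wwwwwwwww..ww....wwww.............
192 ........wwwwwwwwwwwwwwwwwwwww............. ........wwwwwwwwwwwwwwwwwwwww.............
194 ........wwwwwwwwwwwwwwwwwwww.............. ........wwwwwwwwwwwwwwwwwwww..............
196 .......wwwwwwwwwwwwwwwwwwwww.............. .......wwwwwwwwwwwwwwwwwwwww..............
198 ........wwwwwwwwwwwwwwwwwwww.............. ........wwwwwwwwwwwwwwwwwwww..............
200 .........w.wwwwwwwwwwwwwwwww.............. .........w.wwwwwwwwwwwwwwwww..............
202 ...........wwwww.w.wwwwwww................ ...........wwwww.ww..w.www................
204 .......................................... ..........................................
```

The outer lid has come up alone, and the canister and flange rows are unchanged. Raising to 10 cm.

Emit:
apply_moves(moves=[[[0, 0, -5, 0], [-0.3, 0, -9, 0], [-0.3, 0, -11, 0], [-0.3, 0, -12, 0], [-0.3, 0, -12, 0], [-0.3, 0, -11, 0], [-0.2, 0, -9, 0], [0, 0, -5, 0], [0, 0, 0, 0], [0, 0, 0, 0]]])

```text
clock: 25.45
eef_pos: [0.509, -0.2162, 0.2364]
tool_rot: [0.995, 0.098, -0.01, -0.001]
ft_force: [0.2, -0.1, -0.7]
grip_width: 0.014
```

```bash
python3 - <<'E'
from h import *
plan([.508,-.2149,.231],1)
E
```

```text
t25.45 p [ 509.  -216.2  236.4] yaw 11.24 zax [-2.070e-02 -5.000e-04 -9.998e-01] F [ 0.2 -0.1 -0.7] M [ 0.01 -0.04 -0.  ] w 14.0 q [-0.4   0.37  0.15  1.37 -0.01  0.98]
[-0.6 -1.4  5.4] total [-0.6 -1.4  5.4]
```

Emit:
apply_moves(moves=[[[-0.5, -1, 2, 0], [0, 0, 2, 0], [0, 0, 1, 0], [0, 0, 0, 0], [0, 0, 0, 0], [0, 0, 0, 0], [0, 0, 0, 0], [0, 0, 0, 0], [0, 0, 0, 0], [0, 0, 0, 0]]])

```text
clock: 26.45
eef_pos: [0.5069, -0.2147, 0.2284]
tool_rot: [0.995, 0.098, -0.013, -0.002]
ft_force: [0.5, -0.1, -0.7]
grip_width: 0.0139
```

```bash
python3 - <<'E'
from h import *
s,K,T=cap("scene"); o,r=st(); a=cv2.imread("pics/s8.png")
d=cv2.absdiff(a,s).max(2)[176:204,372:404]; print("canister diff mean",d.mean())
h=cv2.cvtColor(s[110:180,360:420],cv2.COLOR_BGR2HSV); m=(h[...,1]>100)&(h[...,0]<20)&(h[...,2]>60)
n,l,q,c=cv2.connectedComponentsWithStats(m.astype(np.uint8)); i=1+np.argmax(q[1:,4]); print("cap px",c[i]+[360,110],q[i],"exp",proj(K,T,[.508,-.215,.192+.008]))
for v in range(165,178,2): print("".join("w" if k[1]<50 and k[2]>110 else "." for k in cv2.cvtColor(s[v:v+1,370:412],cv2.COLOR_BGR2HSV)[0]))
if o["grip_width"]>.010 and d.mean()<15 and abs(c[i]+[360,110]-proj(K,T,[.508,-.215,.2])).max()<8: print("done",workorder.job_done())
E
```

```text
t26.50 p [ 507.  -214.7  228.4] yaw 11.25 zax [-0.0253  0.0014 -0.9997] F [ 0.2 -0.3 -1.1] M [-0.   -0.04  0.03] w 13.8 q [-0.4   0.37  0.13  1.36 -0.01  0.98]
canister diff mean 1.7410714285714286
cap px [394.25520833 133.484375  ] [ 25  13  20  17 192] exp [394.28922484 132.37056709]
................wwwwwwwww.................
..........wwwwwwwwwwwwwwwwwww.............
.........wwwwwwwwwwwwwwwwwwwwwww..........
.........wwwwwwwwwwwwwwwwwwwwwwww.........
.........wwwwwwwwwwwwwwwwwwwwwww..........
.........wwwwwwwwwwwwwwwwwwwwwww..........
.........wwwwwwwwwwwwwwwwwwwww............
the job is handed in; nothing more can be done
done None
```

The job is done and handed in at about 26.5 s. I gripped both lids by the inner lid's flange, lowered them onto the canister with about 3 N of contact, and let go. Then I took the outer lid by its knob, lifted it off alone, and still hold it about 97 mm above where it lay.

**Last checks**
- **Canister and inner lid:** they look unmoved in the scene image (mean difference 1.7 grey levels), and the flange still sits flush on the rim.
- **Outer lid:** it appears within about 1 pixel of where it should be. The wrist force of about −1 N matches this lid alone, though one noisy reading right after the lift was −2.5 N; the next six were between −0.4 and −1.5 N.

**Small disagreements**
- The tool drifted about 1.5–2° off vertical during the carry, so the lid is held with roughly that tilt.
- The gripper opening reads 2–3 mm below the known widths: 61.8 mm on the 64 mm flange and 13.8 mm on the 17 mm knob.
- The first top-view fix of the canister was about 5 mm off in y, so I used the wrist-camera fix, which the scene view confirmed.

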